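Reset a cabinet door stay to its outer hole

TASK

The door of the small wooden drying cabinet is held ajar by a flat metal stay: lift the stay off its pin by the black knob, swing the door further open with it, and drop the outermost hole (the one in the small adjustable plate, next to the knob) over the pin, pressing the stay down until it lies fully home on the pin's collar, then let go. The plate is never clamped in quite the same spot, so feel for the hole gently and never force the stay against the pin; leave the little corked vial on the cabinet and the amber bottle standing where they are.

Things in the scene. Friction and masses are not known exactly. Their poses are not given: they have to be found in the camera images.
- cabinet: Fixed plywood cabinet, 150 deep x 190 wide x 120 mm high, on the table, open at its front (-x of its frame). Origin: centre of its underside; x to its back, y to its left, z up. The vertical hinge line of its door passes through (-78, 93) mm in its x, y. It carries all the parts below but the bottle; place and yaw vary.
- pin_top (a point): Top of the upright steel pin on the cabinet's roof, at (-47, 32, 142) mm in the cabinet's frame. The pin is 6.5 mm thick with a flat top whose rim is slightly rounded, and stands 14 mm above its 17 mm wide collar. The stay at home lies on the collar, its underside 128 mm above the table.
- strap: The stay: flat steel strap 24 mm wide, 4 mm thick, lying on the pin's collar. Origin: at its underside in its pivot on the door's top edge (160 mm from the hinge line along the door, 6.5 mm towards the door's outer side); x runs along it to the knob, z up. Holes of 9.5 mm at x = 105 (inner) and 125 mm (middle, on the pin at the start), then the window and the outer hole.
- window (a point): Middle (x = 172 mm, underside) of a window in the strap, 33 mm long and 11.5 mm wide, covered on top by a clamped aluminium plate (52 x 24 x 3 mm) with the outer hole, 9.5 mm. The hole lies within 10 mm of this point along the strap; it differs each time and is not measured. Beside the hole the pin's top butts against the plate's underside, 4 mm above the strap's underside.
- knob_grip (a point): Middle of the black knob: upright cylinder 16 mm thick, 40 mm high, its foot 4 mm above the strap's top, 222 mm from the pivot on the strap's x axis; the point is 30 mm above the strap's underside, 18 mm below the knob's top. A rubber bush lets the knob give 0.7 mm per newton up or down (6 mm down, 4 mm up at most) and 0.3 mm per newton along the strap (4 mm at most).
- door (a joint): Door angle, rad: 0 closed, grows as it opens towards the robot's side. About 0.325 with the pin in the middle hole, 0.87 to 1.19 in the outer one. Turns with slight friction.
- swivel (a joint): Angle of the strap about the vertical pivot on the door, rad: 0 when the strap lies along the door pointing to the hinge, grows as it turns clockwise from above; about 0.46 with the pin in the middle hole.
- lift (a joint): Tilt of the strap about its pivot, rad: 0 level and home, grows as the knob end goes up. The pivot is stiff (0.3 N m): the strap (0.15 kg) stays tilted where it is left and must be pressed down, with a few newtons at the knob. The pin comes free of a hole above about 0.12 rad.
- vial: Small corked glass vial, 26 mm wide and 54 mm high, standing loose at the back right of the cabinet's roof. Origin: centre of its underside.
- amber_bottle: Loose amber bottle with a black cap, 55 mm wide and 99 mm high, standing on the table in front of the drawer unit. Origin: centre of its underside.

How it is judged:
By the outcome, as a careful person would: the job done as asked, in the order asked, and still so for the second after the job is handed in, with the robot touching nothing.
It also fails if it takes over 67 s, if anything falls off the work surface, if the arm or the gripper's body presses on something with over 40 N, if the wrist force passes 120 N, or if a joint passes its speed limit or range.

ROBOT

A 6-joint arm with a two-finger parallel gripper is mounted at the origin on a cart in front of the work surface, level with it; the furniture and walls round the work are solid. World frame = base frame: x ahead of the robot, y to its left, z up, the work surface at z = 0. Lengths are in m, angles in rad, forces in N, time in s.
With the tool pointing down it reaches from about 0.375 to 0.9 m from the base axis. Payload 3.1 kg.
Tool frame: the origin (TCP) lies midway between the tips of the shut fingers; the grasp point (between the pads) lies 19 mm behind it (manip.hold_point_z is the distance from the TCP to the grasp point, in m); z points along the fingers, y is the line along which they close (so a half turn about z gives the same grasp; the last joint's range is limited). The gripper opens to 87 mm and grips with 3 to 60 N. Pads are 19 mm wide; open, the fingers measure 117 mm over their backs; the gripper's body (75 mm by 190 mm) begins 51 mm behind the grasp point.
Start: joints at [1.161, 0.527, 1.433, -0, 1.181, -0.178], TCP at [0.144, 0.608, 0.223] pointing down, gripper open.
Joint ranges: [-3.08, 3.08], [-0.75, 2.2], [0.22, 2.44], [-1.43, 4.57], [0, 2.65], [-2.85, 2.85]. Speed limits (rad/s): [2.79, 2.79, 3.14, 3.14, 3.14, 3.14].

INTERFACE

Orientations are given as a 3x3 rotation matrix whose columns are the frame's x, y, z axes.
In Python, from bench import manip gives the robot as it stands.
- The arm moves only by the shell command python3 -m creep 'ROWS' [FORCE]. ROWS is a JSON object of lists of equal length, an entry for each row: "xyz": the shift along the tool's x, y, z in cm, a list of three; "angular": the turn, a rotation vector about the tool's x, y, z in rad, a list of three; "jaw": the finger opening in cm, from 0 to 8.7. A call has 1 to 12 rows; each row shifts and turns the commanded pose from where the row before left it, along the tool's axes as they then stand; what a row does not reach is not made up. A row lasts 1/12 s, in which the tool goes at most 41.7 mm and 7.16 degrees, less where a joint would pass 70% of its speed; a pose out of reach is approached as far as the arm can. A call with a gripper value outside its range is refused whole. The fingers move at their own pace and stop on an object; FORCE is the grip in N (left out, the last holds). Time passes only in rows, so rows that do not move let the fingers close. It gives the time, the measured TCP pose, the force, the opening and the grip force at its end, in the units of the state.
- manip.state(): the state, without advancing time (a new reading comes with each control period).
- manip.snapshot(name): name is "side" or "top"; returns the picture (480x640x3 uint8, red, green, blue); there is no depth.
- manip.camera_params(name): a dict with "fx", "fy", "cx", "cy" (pixels), "view" (4x4, takes a point from world to camera coordinates). Camera axes: x right, y up, looking along -z (the intrinsics and any distortion apply to the point x, -y, -z); pixel columns grow to the right and rows downward; lengths in m; the calibration is good to about 2 mm. A picture is of the moment at which its call begins. camera_params takes no time and is no camera call.
- manip.hand_in(): hands the job in; it is judged then, once.
The state is a dict: "time": time; "joints": joint angles; "joint_vel": joint speeds; "joint_torque": joint torques, N m; "ee_pos": TCP position; "orientation": TCP orientation; "force": force on the tool from outside, world axes, zero at the start; "wrist_torque": the same for the moment, N m; "finger_gap": finger opening in m; "grasp_force": force on a finger pad.
Only numpy, scipy, OpenCV 4.12 (cv2) and the standard library are available. Lean on these libraries where they do the work, as an engineer would, in place of code of your own. Each camera call takes 0.05 s, during which the arm holds its last target. There are 200 camera calls.

## Working session

There is one attempt and no reset: what is moved stays moved. The work goes in short steps, Python scripts to look and compute and a shell command to move; the robot and the scene stay as the last step left them, time stands still between calls to the robot, and variables do not carry over. Pictures are saved under pics/ and viewed, at most 10 in all, crops included, and the job is handed in when it is done.

```bash
ls; mkdir -p pics; python3 - <<'E'
from bench import manip
import cv2,numpy as np
np.set_printoptions(precision=4,suppress=True)
for n in("top","side"):
    cv2.imwrite(f"pics/{n}0.png",manip.snapshot(n)[...,::-1])
    print(n,manip.camera_params(n))
s=manip.state();print({k:np.array(v) for k,v in s.items()}, manip.hold_point_z)
E
```

```text
pics
top {'fx': 557.9191326958096, 'fy': 557.9191326958096, 'cx': 313.06602798398677, 'cy': 239.61775684684963, 'view': array([[-0.0281, -0.9994,  0.0184,  0.2019],
       [ 0.9926, -0.0257,  0.1187, -0.5086],
       [-0.1182,  0.0216,  0.9928, -1.0008],
       [ 0.    ,  0.    ,  0.    ,  1.    ]])}
side {'fx': 548.5143860257091, 'fy': 548.5143860257091, 'cx': 319.40193202020134, 'cy': 228.06360477479387, 'view': array([[-0.9996,  0.0173,  0.0236,  0.4944],
       [ 0.0168, -0.3211,  0.9469, -0.0646],
       [ 0.024 ,  0.9469,  0.3207, -1.2478],
       [ 0.    ,  0.    ,  0.    ,  1.    ]])}
{'time': array(0.1), 'joints': array([ 1.1605,  0.5283,  1.4338,  0.    ,  1.1814, -0.1785]), 'joint_vel': array([ 0.0006, -0.0036, -0.0049, -0.0001, -0.0008,  0.0009]), 'joint_torque': array([ -0.0001, -44.0988, -17.715 ,   0.0635,   0.0534,  -0.0001]), 'ee_pos': array([0.1433, 0.6077, 0.2217]), 'orientation': array([[-0.9733,  0.2297, -0.0008],
       [ 0.2297,  0.9733, -0.0018],
       [ 0.0003, -0.0019, -1.    ]]), 'force': array([ 0.2875, -0.7259,  0.0627]), 'wrist_torque': array([ 0.0138, -0.0315,  0.0123]), 'grasp_force': array(0.), 'finger_gap': array(0.087)} 0.0187
```

View pics/top0.png

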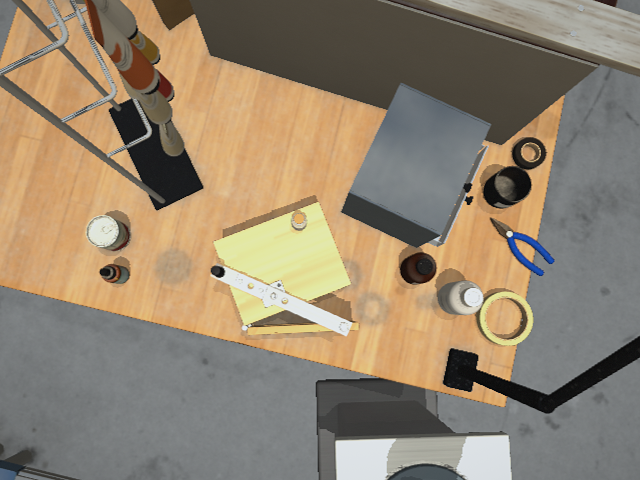

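View pics/side0.png

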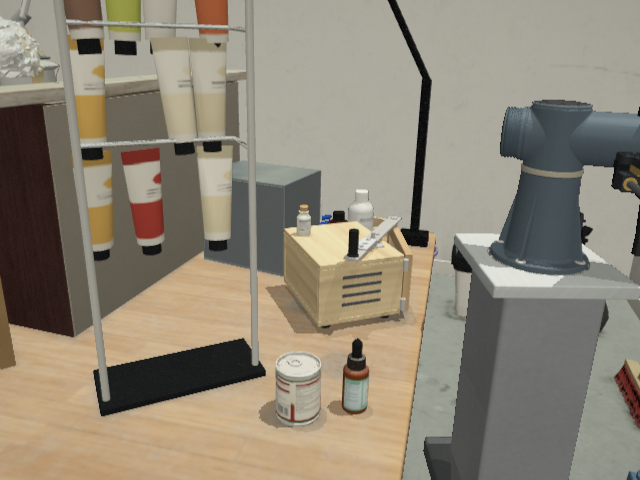

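The top view shows the cabinet around (283,262), with the knob at (217,271), the pin about (275,290), the strap pivot at (346,327), the vial at (299,218) and the amber bottle at (418,268). I'll enlarge it.

```bash
python3 - <<'E'
import cv2
im=cv2.imread("pics/top0.png")[192:342,190:380]
cv2.imwrite("pics/c1.png",cv2.resize(im,None,fx=4,fy=4,interpolation=cv2.INTER_CUBIC))
E
```

```text
(no output)
```

View pics/c1.png

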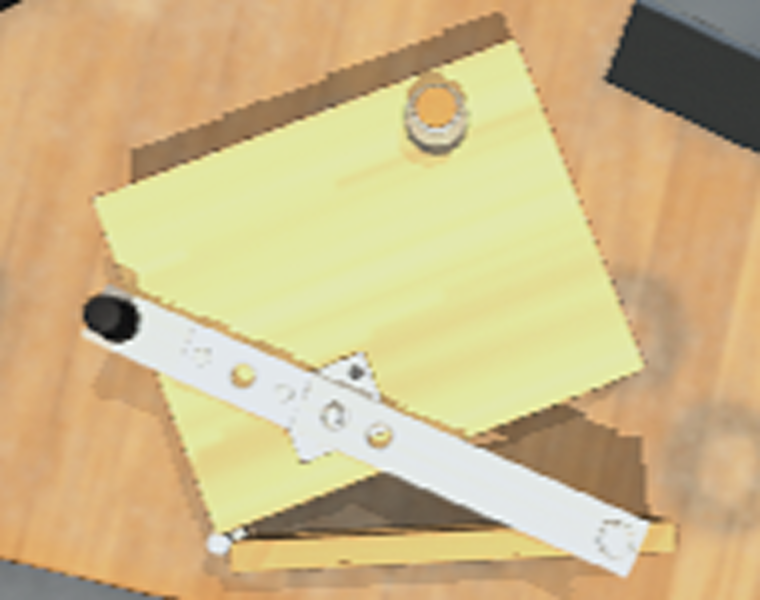

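Enlarged pixels: roof corners at (97,198), (517,40), (643,367) and (212,530). Pin is at (334,413), inner hole (379,434), pivot (615,540), knob top about (103,319), and the outer hole shows wood through it at (243,375). Next I'll fit the cabinet pose and write the kinematics helper.

```bash
cat > h.py <<'E'
import numpy as np, json, os
from scipy.optimize import least_squares
from scipy.spatial.transform import Rotation as R
from bench import manip
np.set_printoptions(precision=4,suppress=True)
def proj(P,n="top"):
    c=manip.camera_params(n);V=np.array(c["view"]);q=V[:3,:3]@P+V[:3,3]
    return np.array([c["cx"]+c["fx"]*q[0]/-q[2],c["cy"]+c["fy"]*-q[1]/-q[2]])
def cab(p,c): # p=x,y,yaw ; c in m
    return np.array([p[0],p[1],0])+R.from_euler('z',p[2]).apply(c)
def pivot(phi): # cabinet frame xy
    return np.array([-.078,.093])+.160*np.array([-np.sin(phi),-np.cos(phi)])+.0065*np.array([-np.cos(phi),np.sin(phi)])
PIN=np.array([-.047,.032])
def phi_for(d):
    from scipy.optimize import brentq
    return brentq(lambda f:np.linalg.norm(PIN-pivot(f))-d,0.0,1.5)
def strap(p,phi,d_ang,th,r,up): # world point r along strap, up above underside; d_ang=cabinet-frame heading, th tilt
    v=pivot(phi);u=np.array([np.cos(d_ang)*np.cos(th),np.sin(d_ang)*np.cos(th),np.sin(th)])
    n=np.array([-np.cos(d_ang)*np.sin(th),-np.sin(d_ang)*np.sin(th),np.cos(th)])
    return cab(p,np.r_[v,.128]+r*u+up*n)
def head(phi): 
    w=PIN-pivot(phi);return np.arctan2(w[1],w[0])
E
python3 - <<'E'
from h import *
off=np.array([190,192])
f0=phi_for(.125);h0=head(f0)
obs=[((97,198),lambda p:cab(p,[.075,.095,.12])),((517,40),lambda p:cab(p,[.075,-.095,.12])),((643,367),lambda p:cab(p,[-.075,-.095,.12])),
((212,530),lambda p:cab(p,[-.075,.095,.12])),((334,413),lambda p:cab(p,[-.047,.032,.142])),((615,540),lambda p:strap(p,f0,h0,0,0,.004)),
((379,434),lambda p:strap(p,f0,h0,0,.105,.002)),((103,319),lambda p:strap(p,f0,h0,0,.222,.048))]
f=lambda p:np.concatenate([proj(g(p))-(np.array(u)/4+off-.375) for u,g in obs])
s=least_squares(f,[.4,.25,.3],loss='soft_l1');p=s.x
print("pose",p,"f0",f0,h0);print(f(p).reshape(-1,2))
# outer hole
u=np.array([243,375])/4+off-.375
g=least_squares(lambda d:proj(strap(p,f0,h0,0,d[0],.0055))-u,[.17]);print("hole d",g.x,g.fun)
q=strap(p,f0,h0,0,.222,.030);print("knob",q,"heading world",h0+p[2],"r",np.hypot(*q[:2]))
for d in(.162,.165,.172,.182):
    F=phi_for(d);H=head(F);q=strap(p,F,H,0,.222,.03);print(d,F,"head",H+p[2],"knob",q,np.hypot(*q[:2]),"pivot",cab(p,np.r_[pivot(F),.128]))
print("pin",cab(p,np.r_[PIN,.142]))
E
```

```text
pose [0.4663 0.2434 0.338 ] f0 0.3247683079548783 0.7873632685661198
[[-1.0861 -0.4869]
 [-0.1587 -0.6402]
 [ 0.6658  0.5195]
 [ 1.0812  1.1216]
 [-0.1802  0.3823]
 [-0.142   0.0311]
 [ 0.087   0.2524]
 [-0.1586 -1.84  ]]
hole d [0.1658] [ 0.085  -0.1901]
knob [0.4532 0.3455 0.158 ] heading world 1.1253348961207295 r 0.5698782772673269
0.162 0.8727243830245527 head 0.5675075533401349 knob [0.462  0.2903 0.158 ] 0.5455886220003616 pivot [0.2748 0.1709 0.128 ]
0.165 0.9181072648559452 head 0.5270232746469545 knob [0.4606 0.2867 0.158 ] 0.5425620860839078 pivot [0.2688 0.175  0.128 ]
0.172 1.0262241511557502 head 0.43304842921020525 knob [0.4568 0.279  0.158 ] 0.5352242878266236 pivot [0.2553 0.1858 0.128 ]
0.182 1.1881205044787113 head 0.2979323899406497 knob [0.4496 0.2697 0.158 ] 0.5243253357472105 pivot [0.2374 0.2046 0.128 ]
pin [0.4114 0.258  0.142 ]
```

```bash
python3 -m creep '{"xyz":[[-3.02,-1.53,0],[-3.02,-1.53,0],[-3.02,-1.53,0],[-3.02,-1.53,0],[-3.02,-1.53,0],[-3.02,-1.53,0],[-3.02,-1.53,0],[-3.02,-1.53,0],[-3.02,-1.53,0],[-3.02,-1.53,0],[-3.02,-1.53,0],[-3.02,-1.53,0]],"angular":[[0,0,0],[0,0,0.1],[0,0,0],[0,0,-0.1],[0,0,0],[0,0,0],[0,0,0],[0,0,0],[0,0,0],[0,0,0],[0,0,0],[0,0,0]],"jaw":[8.7,8.7,8.7,8.7,8.7,8.7,8.7,8.7,8.7,8.7,6,6]}' 10
python3 -m creep '{"xyz":[[0,0,0],[0,0,0],[0,0,0],[0,0,0],[0,0,0],[0,0,0],[0,0,0],[0,0,0],[0,0,0],[0,0,0],[0,0,0],[0,0,0]],"angular":[[0,0,0.12],[0,0,0.12],[0,0,0.12],[0,0,0.12],[0,0,0.12],[0,0,0.12],[0,0,0.12],[0,0,0.12],[0,0,0.12],[0,0,0.12],[0,0,0.12],[0,0,0.12]],"jaw":[4,4,4,4,4,4,4,4,4,4,4,4]}'
cat >> h.py <<'E'
P=np.array([0.4663,0.2434,0.338])
def to(pos,rot=None,n=1):
    """per-row tool-axis shift (cm) and turn to bring TCP from measured pose to pos, rot in n rows (turns small per row)"""
    s=manip.state();o=np.array(s["orientation"]);p=np.array(s["ee_pos"])
    rv=np.zeros(3) if rot is None else R.from_matrix(o.T@rot).as_rotvec()
    cur=o;out=[]
    for i in range(n):
        out.append(cur.T@(pos-p)/n*100);cur=cur@R.from_rotvec(rv/n).as_matrix()
    print("rot/row",rv/n);[print(np.round(x,2)) for x in out]
def toolrot(hd,th=0):
    "tool x along strap heading hd (world) tilted up th, z down"
    x=np.array([np.cos(hd)*np.cos(th),np.sin(hd)*np.cos(th),np.sin(th)]);y=np.array([np.sin(hd),-np.cos(hd),0])
    return np.c_[x,y,np.cross(x,y)]
def st():
    s=manip.state();o=np.array(s["orientation"]);print("t",s["time"],"p",s["ee_pos"],"head",np.arctan2(o[1,0],o[0,0]),"tilt",np.arcsin(o[2,0]),"F",s["force"],"Ftool",o.T@np.array(s["force"]),"gap",s["finger_gap"],"g",s["grasp_force"])
E
python3 -c "
from h import *
st();to(np.array([.4532,.3455,.19]),toolrot(1.125),3)"
```

```text
time: 1.1
ee_pos: [0.4502, 0.34, 0.2222]
orientation: [[-0.973, 0.23, -0.001], [0.23, 0.973, -0.0], [0.001, -0.001, -1.0]]
force: [0.3, 0.5, -0.1]
finger_gap: 0.0802
grasp_force: 0.0
time: 2.1
ee_pos: [0.4491, 0.3412, 0.2221]
orientation: [[0.107, 0.994, -0.001], [0.994, -0.107, -0.001], [-0.001, -0.001, -1.0]]
force: [-0.6, -0.7, 0.0]
finger_gap: 0.04
grasp_force: 0.0
t 2.1 p [0.4491 0.3412 0.2221] head 1.4638902247314423 tilt -0.0006239111840492203 F [-0.6015 -0.6625  0.0385] Ftool [-0.7229 -0.5274 -0.0376] gap 0.03995037024692753 g 0.0
rot/row [-0.0003  0.0003  0.113 ]
[0.16 0.12 1.07]
[0.17 0.1  1.07]
[0.18 0.08 1.07]
```

Turn into line, then take pictures with the tips just above the knob.

```bash
python3 -m creep '{"xyz":[[0.16,0.12,1.05],[0.17,0.10,1.05],[0.18,0.08,1.05],[0,0,0]],"angular":[[0,0,0.113],[0,0,0.113],[0,0,0.113],[0,0,0]],"jaw":[4,4,4,4]}'
python3 - <<'E'
from h import *
import cv2
st()
a=manip.snapshot("side")[...,::-1]; b=manip.snapshot("top")[...,::-1]
c=cv2.resize(a[190:290,290:420],None,fx=4,fy=4,interpolation=cv2.INTER_CUBIC)
cv2.imwrite("pics/s1.png",c);cv2.imwrite("pics/t1.png",b)
q=strap(P,.3248,.7874,0,.222,.048);print("knobtop pred side",(proj(q,"side")-[290,190])*4)
q=strap(P,.3248,.7874,0,.222,.008);print("knobfoot pred side",(proj(q,"side")-[290,190])*4)
E
```

```text
time: 2.43
ee_pos: [0.4522, 0.3451, 0.1888]
orientation: [[0.428, 0.904, -0.004], [0.904, -0.428, -0.002], [-0.004, -0.003, -1.0]]
force: [-0.1, -0.6, 0.9]
finger_gap: 0.0401
grasp_force: 0.0
t 2.4333 p [0.4522 0.3451 0.1888] head 1.1288524771343762 tilt -0.003663950432448785 F [-0.083  -0.6189  0.8604] Ftool [-0.5981  0.1871 -0.8588] gap 0.04006034443673618 g 0.0
knobtop pred side [250.4057 155.6795]
knobfoot pred side [246.0494 251.5752]
```

View pics/s1.png

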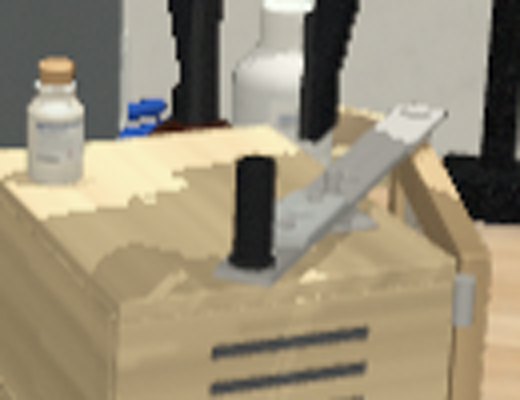

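The side crop shows the knob's top at (255,160) and foot at (251,262), between the finger tips at (200,125) and (318,140). The knob sits about 2 mm further toward -x than predicted, so I'll descend with that correction and close gently.

```bash
python3 -m creep '{"xyz":[[0,-0.1,0.8],[0,-0.1,0.8],[0,0,0.8],[0,0,0.8],[0,0,0.8],[0,0,0.7],[0,0,0],[0,0,0],[0,0,0],[0,0,0],[0,0,0],[0,0,0]],"angular":[[0,0,0],[0,0,0],[0,0,0],[0,0,0],[0,0,0],[0,0,0],[0,0,0],[0,0,0],[0,0,0],[0,0,0],[0,0,0],[0,0,0]],"jaw":[4,4,4,4,4,4,2.8,2.2,1.8,1.4,1.2,1.2]}' 8
python3 -c "
from h import *
st()"
```

```text
time: 3.53
ee_pos: [0.452, 0.3467, 0.1445]
orientation: [[0.426, 0.905, 0.001], [0.905, -0.426, 0.0], [0.001, 0.001, -1.0]]
force: [0.7, -0.4, 0.7]
finger_gap: 0.0155
grasp_force: 8.0
t 3.5333 p [0.452  0.3467 0.1445] head 1.1308125156285125 tilt 0.000753752141784429 F [ 0.6806 -0.4073  0.7249] Ftool [-0.0781  0.7896 -0.7245] gap 0.015455112696965687 g 7.999743763357401
```

```bash
python3 -m creep '{"xyz":[[0,0,0],[0,0,0],[-0.02,0,-0.32],[-0.02,0,-0.32],[-0.02,0,-0.32],[-0.02,0,-0.32],[-0.02,0,-0.32],[-0.02,0,-0.32]],"angular":[[0,0,0],[0,0,0],[0,0.0145,0],[0,0.0145,0],[0,0.0145,0],[0,0.0145,0],[0,0.0145,0],[0,0.0145,0]],"jaw":[1.2,1.2,1.2,1.2,1.2,1.2,1.2,1.2]}' 22
python3 -c "
from h import *
st()"
python3 -m creep '{"xyz":[[-0.02,0,-0.32],[-0.02,0,-0.32],[-0.02,0,-0.32],[-0.02,0,-0.32],[-0.02,0,-0.32],[-0.02,0,-0.32],[-0.02,0,-0.32],[0,0,0]],"angular":[[0,0.0145,0],[0,0.0145,0],[0,0.0145,0],[0,0.0145,0],[0,0.0145,0],[0,0.0145,0],[0,0.0145,0],[0,0,0]],"jaw":[1.2,1.2,1.2,1.2,1.2,1.2,1.2,1.2]}'
python3 - <<'E'
from h import *
import cv2
st()
c=cv2.resize(manip.snapshot("side")[150:290,280:440,::-1],None,fx=4,fy=4,interpolation=cv2.INTER_CUBIC)
d=cv2.resize(manip.snapshot("top")[192:342,190:380,::-1],None,fx=3.7,fy=3.7,interpolation=cv2.INTER_CUBIC)
cv2.imwrite("pics/s2.png",c);cv2.imwrite("pics/t2.png",d)
E
```

```text
time: 4.2
ee_pos: [0.4506, 0.3446, 0.1635]
orientation: [[0.424, 0.905, 0.037], [0.901, -0.426, 0.08], [0.088, -0.0, -0.996]]
force: [-0.4, 0.1, -2.2]
finger_gap: 0.0154
grasp_force: 22.0
t 4.2 p [0.4506 0.3446 0.1635] head 1.1306102382258298 tilt 0.08814181993039535 F [-0.4411  0.0583 -2.1819] Ftool [-0.3268 -0.4234  2.1616] gap 0.01539406863637104 g 22.000146489590406
time: 4.87
ee_pos: [0.4488, 0.3406, 0.1857]
orientation: [[0.419, 0.905, 0.08], [0.888, -0.426, 0.17], [0.188, 0.0, -0.982]]
force: [0.5, 0.3, -1.5]
finger_gap: 0.0153
grasp_force: 22.0
t 4.8667 p [0.4488 0.3406 0.1857] head 1.1303669339847082 tilt 0.18950627016735339 F [ 0.4815  0.3358 -1.4863] Ftool [0.2199 0.2921 1.5556] gap 0.015319038170516311 g 21.999547434970737
```

View pics/s2.png

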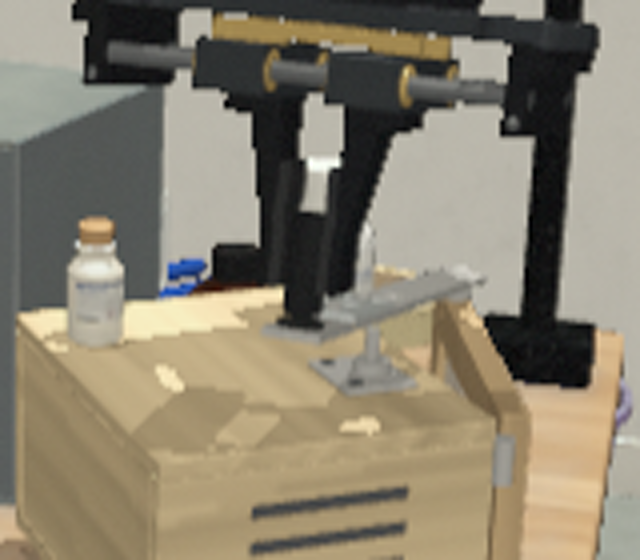

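The side crop shows the strap tilted clear, with the free pin standing at (373,345) below it and the knob firmly held. Now for the swing: compute the rows.

```bash
cat >> h.py <<'E'
def tcp(d,th,up=.0165,r=.2226,perp=-.0016):
    f=phi_for(d);h=head(f);o=toolrot(h+P[2],th)
    return strap(P,f,h,th,r,up)+perp*o[:,1],o
def rows(seq):
    for (p0,o0),(p1,o1) in zip(seq,seq[1:]):
        print(np.round(o0.T@(p1-p0)*100,2).tolist(),np.round(R.from_matrix(o0.T@o1).as_rotvec(),4).tolist())
E
python3 - <<'E'
from h import *
st(); p,o=tcp(.125,.187);print("model start",p)
rows([tcp(d,.187) for d in np.linspace(.125,.1658,25)])
print(tcp(.1658,.187)[0], head(phi_for(.1658))+P[2])
E
```

```text
t 4.9667 p [0.4491 0.3408 0.1854] head 1.1305291640176405 tilt 0.1886788982240961 F [-0.3378 -0.1158 -2.0025] Ftool [-0.6199 -0.2567  1.9202] gap 0.015237544932283218 g 21.999692330136895
model start [0.449  0.3405 0.1856]
[-0.17, 0.27, -0.03] [-0.0056, 0.0, 0.0297]
[-0.17, 0.26, -0.03] [-0.0055, 0.0, 0.029]
[-0.17, 0.25, -0.03] [-0.0054, 0.0, 0.0284]
[-0.17, 0.24, -0.03] [-0.0053, 0.0, 0.0278]
[-0.17, 0.23, -0.03] [-0.0052, 0.0, 0.0272]
[-0.17, 0.22, -0.03] [-0.0051, 0.0, 0.0267]
[-0.17, 0.21, -0.03] [-0.005, 0.0, 0.0263]
[-0.17, 0.2, -0.03] [-0.0049, 0.0, 0.0258]
[-0.17, 0.2, -0.03] [-0.0048, 0.0, 0.0254]
[-0.17, 0.19, -0.03] [-0.0047, 0.0, 0.0251]
[-0.17, 0.18, -0.03] [-0.0047, -0.0, 0.0248]
[-0.17, 0.17, -0.03] [-0.0046, 0.0, 0.0245]
[-0.17, 0.17, -0.03] [-0.0046, 0.0, 0.0242]
[-0.17, 0.16, -0.03] [-0.0045, -0.0, 0.0239]
[-0.17, 0.16, -0.03] [-0.0045, 0.0, 0.0237]
[-0.17, 0.15, -0.03] [-0.0044, -0.0, 0.0235]
[-0.17, 0.15, -0.03] [-0.0044, 0.0, 0.0233]
[-0.16, 0.14, -0.03] [-0.0044, 0.0, 0.0231]
[-0.16, 0.14, -0.03] [-0.0043, -0.0, 0.023]
[-0.16, 0.13, -0.03] [-0.0043, 0.0, 0.0228]
[-0.16, 0.13, -0.03] [-0.0043, 0.0, 0.0227]
[-0.16, 0.12, -0.03] [-0.0043, 0.0, 0.0226]
[-0.16, 0.12, -0.03] [-0.0043, -0.0, 0.0225]
[-0.16, 0.11, -0.03] [-0.0043, -0.0, 0.0225]
[0.4539 0.284  0.1856] 0.5162881076805118
```

```bash
python3 -m creep '{"xyz":[[-0.17,0.27,-0.03],[-0.17,0.26,-0.03],[-0.17,0.25,-0.03],[-0.17,0.24,-0.03],[-0.17,0.23,-0.03],[-0.17,0.22,-0.03],[-0.17,0.21,-0.03],[-0.17,0.20,-0.03],[-0.17,0.20,-0.03],[-0.17,0.19,-0.03],[-0.17,0.18,-0.03],[-0.17,0.17,-0.03]],"angular":[[-0.0056,0,0.0297],[-0.0055,0,0.029],[-0.0054,0,0.0284],[-0.0053,0,0.0278],[-0.0052,0,0.0272],[-0.0051,0,0.0267],[-0.005,0,0.0263],[-0.0049,0,0.0258],[-0.0048,0,0.0254],[-0.0047,0,0.0251],[-0.0047,0,0.0248],[-0.0046,0,0.0245]],"jaw":[1.2,1.2,1.2,1.2,1.2,1.2,1.2,1.2,1.2,1.2,1.2,1.2]}'
python3 -m creep '{"xyz":[[-0.17,0.17,-0.03],[-0.17,0.16,-0.03],[-0.17,0.16,-0.03],[-0.17,0.15,-0.03],[-0.17,0.15,-0.03],[-0.16,0.14,-0.03],[-0.16,0.14,-0.03],[-0.16,0.13,-0.03],[-0.16,0.13,-0.03],[-0.16,0.12,-0.03],[-0.16,0.12,-0.03],[-0.16,0.11,-0.03]],"angular":[[-0.0046,0,0.0242],[-0.0045,0,0.0239],[-0.0045,0,0.0237],[-0.0044,0,0.0235],[-0.0044,0,0.0233],[-0.0044,0,0.0231],[-0.0043,0,0.023],[-0.0043,0,0.0228],[-0.0043,0,0.0227],[-0.0043,0,0.0226],[-0.0043,0,0.0225],[-0.0043,0,0.0225]],"jaw":[1.2,1.2,1.2,1.2,1.2,1.2,1.2,1.2,1.2,1.2,1.2,1.2]}'
python3 - <<'E'
from h import *
import cv2
st(); print(tcp(.1658,.187)[0])
c=cv2.resize(manip.snapshot("side")[180:260,320:440,::-1],None,fx=4,fy=5,interpolation=cv2.INTER_CUBIC)
d=cv2.resize(manip.snapshot("top")[192:342,190:380,::-1],None,fx=2.6,fy=2.6,interpolation=cv2.INTER_CUBIC)
h=max(c.shape[0],d.shape[0]);w=min(480,c.shape[1]);c=cv2.resize(c,(300,int(c.shape[0]*300/c.shape[1])))
o=np.zeros((h,800,3),np.uint8);o[:d.shape[0],:d.shape[1]]=d;o[:c.shape[0],d.shape[1]:d.shape[1]+300]=c
cv2.imwrite("pics/a3.png",o)
E
```

```text
time: 5.97
ee_pos: [0.4598, 0.3098, 0.185]
orientation: [[0.682, 0.72, 0.131], [0.707, -0.694, 0.135], [0.188, 0.0, -0.982]]
force: [-0.6, 0.0, -1.3]
finger_gap: 0.0154
grasp_force: 22.0
time: 6.97
ee_pos: [0.4546, 0.2842, 0.1848]
orientation: [[0.852, 0.498, 0.162], [0.489, -0.867, 0.094], [0.188, -0.0, -0.982]]
force: [0.4, 0.1, -1.0]
finger_gap: 0.0156
grasp_force: 22.0
t 6.9667 p [0.4546 0.2842 0.1848] head 0.5209224476247074 tilt 0.18874596684361167 F [ 0.4284  0.1063 -0.9757] Ftool [0.2338 0.1215 1.038 ] gap 0.015633588476082233 g 21.998840365558863
[0.4539 0.284  0.1856]
```

View pics/a3.png

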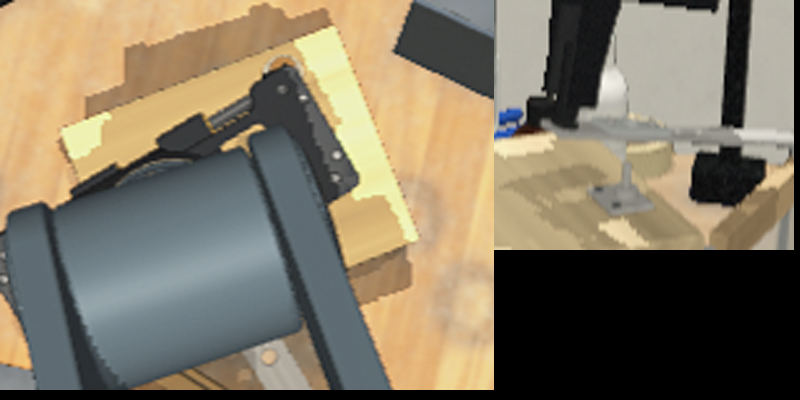

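The top view shows the arm hiding the hole, with the vial at (285,65) beside but below the gripper body. The side crop shows the strap above the free pin at (628,165). Now I'll lower in steps along the arc, watching the force.

```bash
python3 -m creep '{"xyz":[[0.02,0,0.32],[0.02,0,0.32],[0.02,0,0.32],[0.02,0,0.32],[0.02,0,0.32],[0,0,0]],"angular":[[0,-0.0145,0],[0,-0.0145,0],[0,-0.0145,0],[0,-0.0145,0],[0,-0.0145,0],[0,0,0]],"jaw":[1.2,1.2,1.2,1.2,1.2,1.2]}'; python3 -c "
from h import *
st()"
python3 -m creep '{"xyz":[[0.01,0,0.2],[0.01,0,0.2],[0,0,0]],"angular":[[0,-0.009,0],[0,-0.009,0],[0,0,0]],"jaw":[1.2,1.2,1.2]}'; python3 -c "
from h import *
st()"
python3 -m creep '{"xyz":[[0.01,0,0.2],[0.01,0,0.2],[0,0,0]],"angular":[[0,-0.009,0],[0,-0.009,0],[0,0,0]],"jaw":[1.2,1.2,1.2]}'; python3 -c "
from h import *
st()"
```

```text
time: 7.57
ee_pos: [0.4579, 0.2861, 0.1684]
orientation: [[0.861, 0.499, 0.099], [0.495, -0.867, 0.058], [0.114, -0.001, -0.993]]
force: [-0.4, -0.5, 0.7]
finger_gap: 0.0153
grasp_force: 22.0
t 7.5667 p [0.4579 0.2861 0.1684] head 0.5217977402850515 tilt 0.1145306195726783 F [-0.4205 -0.5354  0.7195] Ftool [-0.545   0.254  -0.7871] gap 0.015333736355230068 g 21.99969775043428
time: 7.82
ee_pos: [0.4582, 0.2864, 0.1649]
orientation: [[0.863, 0.498, 0.084], [0.496, -0.867, 0.049], [0.097, -0.001, -0.995]]
force: [-0.2, -1.2, 0.7]
finger_gap: 0.0151
grasp_force: 22.0
t 7.8167 p [0.4582 0.2864 0.1649] head 0.5215545407890158 tilt 0.09751828997916209 F [-0.2181 -1.2379  0.705 ] Ftool [-0.7334  0.9641 -0.7808] gap 0.015121508873816851 g 21.999780843034387
time: 8.07
ee_pos: [0.4586, 0.2866, 0.161]
orientation: [[0.864, 0.498, 0.068], [0.497, -0.867, 0.04], [0.079, -0.001, -0.997]]
force: [-0.3, -1.0, -0.1]
finger_gap: 0.0152
grasp_force: 22.0
t 8.0667 p [0.4586 0.2866 0.161 ] head 0.5215293671623502 tilt 0.07927127940145659 F [-0.3486 -0.9828 -0.0652] Ftool [-0.7946  0.6785  0.0018] gap 0.015184293012523001 g 21.999568110331893
```

```bash
python3 -m creep '{"xyz":[[0.01,0,0.2],[0.01,0,0.2],[0,0,0]],"angular":[[0,-0.009,0],[0,-0.009,0],[0,0,0]],"jaw":[1.2,1.2,1.2]}'; python3 -c "
from h import *
st()"
python3 -m creep '{"xyz":[[0.01,0,0.15],[0,0,0]],"angular":[[0,-0.007,0],[0,0,0]],"jaw":[1.2,1.2]}'; python3 -c "
from h import *
st()"
```

```text
time: 8.32
ee_pos: [0.459, 0.2868, 0.1569]
orientation: [[0.865, 0.498, 0.053], [0.497, -0.867, 0.031], [0.061, -0.001, -0.998]]
force: [-1.1, -0.9, 1.1]
finger_gap: 0.0156
grasp_force: 22.0
t 8.3167 p [0.459  0.2868 0.1569] head 0.5215109531499464 tilt 0.06104821273225226 F [-1.1043 -0.9352  1.1449] Ftool [-1.3509  0.2598 -1.2298] gap 0.01560133085515758 g 21.999529567547143
time: 8.48
ee_pos: [0.459, 0.2869, 0.1555]
orientation: [[0.866, 0.498, 0.047], [0.498, -0.867, 0.028], [0.054, -0.001, -0.999]]
force: [0.1, 0.5, -0.1]
finger_gap: 0.0154
grasp_force: 22.0
t 8.4833 p [0.459  0.2869 0.1555] head 0.5215734641273514 tilt 0.05424609621319985 F [ 0.1075  0.5378 -0.1224] Ftool [ 0.354  -0.4126  0.1421] gap 0.015394988978404744 g 21.99971443042159
```

```bash
python3 -m creep '{"xyz":[[0.01,0,0.2],[0,0,0]],"angular":[[0,-0.009,0],[0,0,0]],"jaw":[1.2,1.2]}'; python3 -c "
from h import *
st()"
python3 -m creep '{"xyz":[[0.01,0,0.2],[0,0,0]],"angular":[[0,-0.009,0],[0,0,0]],"jaw":[1.2,1.2]}'; python3 -c "
from h import *
st()"
```

```text
time: 8.65
ee_pos: [0.4592, 0.287, 0.1535]
orientation: [[0.866, 0.498, 0.039], [0.498, -0.867, 0.023], [0.045, -0.001, -0.999]]
force: [-0.3, 0.5, 0.6]
finger_gap: 0.0151
grasp_force: 22.0
t 8.65 p [0.4592 0.287  0.1535] head 0.521611462514336 tilt 0.04510218641893195 F [-0.3032  0.4895  0.6498] Ftool [ 0.0103 -0.5759 -0.6495] gap 0.015094815035544119 g 21.99971230700612
time: 8.82
ee_pos: [0.4594, 0.2871, 0.1515]
orientation: [[0.866, 0.498, 0.031], [0.498, -0.867, 0.019], [0.036, -0.001, -0.999]]
force: [0.1, 0.4, -0.6]
finger_gap: 0.0155
grasp_force: 22.0
t 8.8167 p [0.4594 0.2871 0.1515] head 0.5215856789969462 tilt 0.03606594583957258 F [ 0.1411  0.3513 -0.6206] Ftool [ 0.2748 -0.2338  0.6311] gap 0.015450974163793199 g 21.999790077097714
```

No contact force well below the butting height, so the hole is over the pin. I'll continue to home and press lightly.

```bash
python3 -m creep '{"xyz":[[0.01,0,0.2],[0.01,0,0.2],[0,0,0]],"angular":[[0,-0.009,0],[0,-0.009,0],[0,0,0]],"jaw":[1.2,1.2,1.2]}'; python3 -c "
from h import *
st()"
python3 -m creep '{"xyz":[[0.0,0,0.2],[0.0,0,0.2],[0,0,0]],"angular":[[0,-0.009,0],[0,-0.009,0],[0,0,0]],"jaw":[1.2,1.2,1.2]}'; python3 -c "
from h import *
st()"
```

```text
time: 9.07
ee_pos: [0.4597, 0.2873, 0.1473]
orientation: [[0.867, 0.498, 0.015], [0.498, -0.867, 0.01], [0.018, -0.001, -1.0]]
force: [-0.3, 0.2, 0.4]
finger_gap: 0.0151
grasp_force: 22.0
t 9.0667 p [0.4597 0.2873 0.1473] head 0.5216002525093644 tilt 0.01778055641721031 F [-0.2575  0.2068  0.443 ] Ftool [-0.1123 -0.3079 -0.4448] gap 0.015090537769358793 g 21.999684562906623
time: 9.32
ee_pos: [0.4598, 0.2873, 0.1435]
orientation: [[0.867, 0.498, -0.0], [0.498, -0.867, 0.001], [0.0, -0.001, -1.0]]
force: [0.6, -0.1, 1.8]
finger_gap: 0.0155
grasp_force: 22.0
t 9.3167 p [0.4598 0.2873 0.1435] head 0.5216352011680558 tilt 0.00010005496653658407 F [ 0.6069 -0.1199  1.7934] Ftool [ 0.4666  0.4049 -1.7937] gap 0.015546455651148481 g 21.999771008268
```

Press a little more (about 3 mm gives roughly 4–5 N).

```bash
python3 -m creep '{"xyz":[[0,0,0.15],[0,0,0.15],[0,0,0],[0,0,0]],"angular":[[0,0,0],[0,0,0],[0,0,0],[0,0,0]],"jaw":[1.2,1.2,1.2,1.2]}'; python3 - <<'E'
from h import *
import cv2
st()
cv2.imwrite("pics/s4.png",cv2.resize(manip.snapshot("side")[180:260,320:440,::-1],None,fx=5,fy=5,interpolation=cv2.INTER_CUBIC))
# vial estimate: cork top centre at crop px (437,105), z=.174
u=np.array([437,105])/4+[190,192]-.375
v=least_squares(lambda q:proj(np.r_[q,.174])-u,[.5,.2]).x
s=manip.state();o=np.array(s["orientation"]);print("vial",v,"in tool",o.T@(np.r_[v,.14]-np.array(s["ee_pos"])))
E
```

```text
time: 9.65
ee_pos: [0.4599, 0.2874, 0.1412]
orientation: [[0.867, 0.498, 0.001], [0.498, -0.867, 0.001], [0.002, -0.001, -1.0]]
force: [-0.3, 0.4, 5.3]
finger_gap: 0.0151
grasp_force: 22.0
t 9.65 p [0.4599 0.2874 0.1412] head 0.5216028198008772 tilt 0.0016886357669234921 F [-0.3164  0.3519  5.2653] Ftool [-0.0901 -0.466  -5.2652] gap 0.015123059146377784 g 21.999677284620702
vial [0.5319 0.2128] in tool [0.0253 0.1005 0.0012]
```

View pics/s4.png

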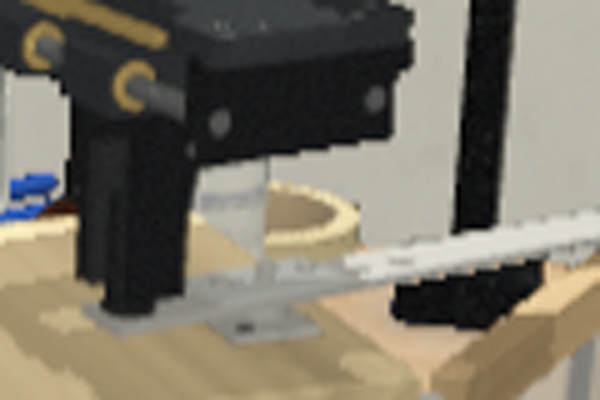

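The side crop shows the strap flat on the collar plate with the pin's tip poking through at about (262,270). A 5 N press at the home height agrees with the bush compression, so it is home. I'll relax, release and retreat straight up.

```bash
python3 -m creep '{"xyz":[[0,0,-0.1],[0,0,-0.1],[0,0,0],[0,0,0],[0,0,0],[0,0,0],[0,0,0]],"angular":[[0,0,0],[0,0,0],[0,0,0],[0,0,0],[0,0,0],[0,0,0],[0,0,0]],"jaw":[1.2,1.2,2,2.6,3.2,3.6,3.6]}'
python3 -m creep '{"xyz":[[0,0,-0.5],[0,0,-1],[0,0,-1.5],[0,0,-1.5],[0,0,-1.5],[0,0,-1.5],[0,0,-1.5],[0,0,0],[0,0,0]],"angular":[[0,0,0],[0,0,0],[0,0,0],[0,0,0],[0,0,0],[0,0,0],[0,0,0],[0,0,0],[0,0,0]],"jaw":[3.6,3.6,3.6,3.6,3.6,3.6,3.6,3.6,3.6]}'
python3 - <<'E'
from h import *
import cv2
st()
c=manip.snapshot("side")[180:290,270:430,::-1]
cv2.imwrite("pics/s5.png",cv2.resize(c,None,fx=5,fy=5,interpolation=cv2.INTER_CUBIC))
E
```

```text
time: 10.28
ee_pos: [0.4593, 0.2871, 0.1424]
orientation: [[0.867, 0.498, -0.001], [0.498, -0.867, 0.001], [-0.0, -0.001, -1.0]]
force: [0.0, -0.5, -0.3]
finger_gap: 0.0337
grasp_force: 0.0
time: 11.03
ee_pos: [0.4602, 0.2874, 0.2341]
orientation: [[0.867, 0.498, 0.003], [0.498, -0.867, 0.002], [0.004, -0.0, -1.0]]
force: [-0.8, 0.2, 0.8]
finger_gap: 0.0362
grasp_force: 0.0
t 11.0333 p [0.4602 0.2874 0.2341] head 0.5216968833382699 tilt 0.003840823269038629 F [-0.7716  0.212   0.8487] Ftool [-0.5601 -0.5685 -0.8507] gap 0.036178637983440155 g 0.0
```

View pics/s5.png

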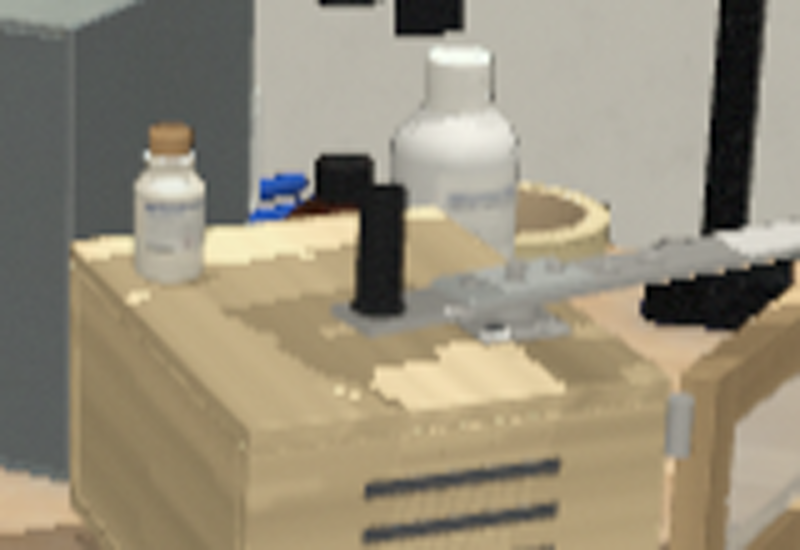

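The side crop shows the stay lying flat on the collar, the pin through it near (515,265), the vial standing at (170,210), and nothing touched. I'll clear the arm for a final top view.

```bash
python3 -m creep '{"xyz":[[0,-2,0],[0,-2.9,0],[0,-2.9,0],[0,-2.9,0],[0,-2.9,0],[0,-2.9,0],[0,-2.9,0],[0,-2.9,0],[0,-2.9,0],[0,-2,0],[0,0,0],[0,0,0]],"angular":[[0,0,0],[0,0,0],[0,0,0],[0,0,0],[0,0,0],[0,0,0],[0,0,0],[0,0,0],[0,0,0],[0,0,0],[0,0,0],[0,0,0]],"jaw":[3.6,3.6,3.6,3.6,3.6,3.6,3.6,3.6,3.6,3.6,3.6,3.6]}'
python3 - <<'E'
from h import *
import cv2
st()
c=manip.snapshot("top")[200:350,240:440,::-1]
cv2.imwrite("pics/t6.png",cv2.resize(c,None,fx=4,fy=4,interpolation=cv2.INTER_CUBIC))
E
```

```text
time: 12.08
ee_pos: [0.3229, 0.5229, 0.2314]
orientation: [[0.866, 0.5, -0.001], [0.5, -0.866, -0.001], [-0.002, 0.001, -1.0]]
force: [-0.0, -0.8, 0.8]
finger_gap: 0.0362
grasp_force: 0.0
t 12.0833 p [0.3229 0.5229 0.2314] head 0.5239482915152428 tilt -0.0018042036306183062 F [-0.032  -0.7828  0.8342] Ftool [-0.4209  0.6623 -0.833 ] gap 0.036158444784269356 g 0.0
```

View pics/t6.png

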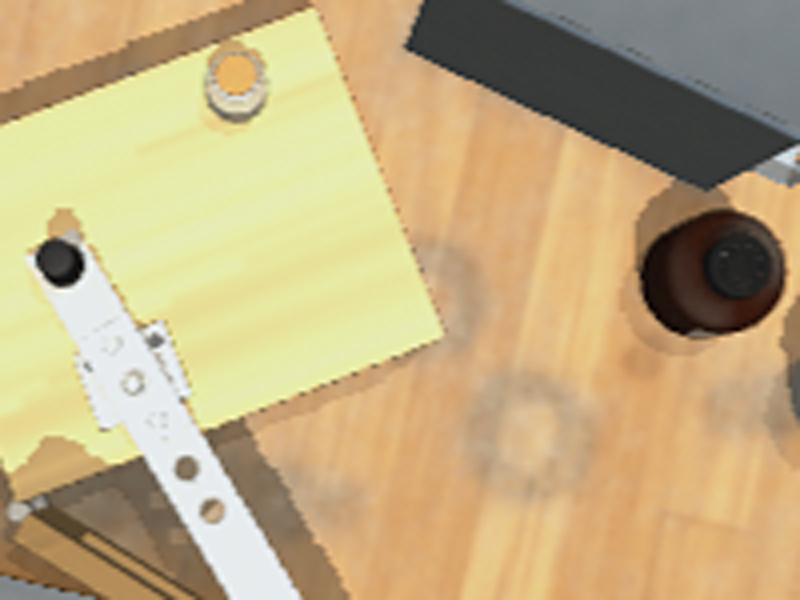

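The pin shows in the plate's hole at (132,381), and the middle and inner holes at (187,467) and (212,510) are free. The vial (237,80) and amber bottle (738,265) stand unmoved, so I'll hand in.

```bash
python3 -c "
from bench import manip
print(manip.hand_in())"
```

```text
the job is handed in; nothing more can be done
None
```

The door is swung open and the stay's outermost hole lies fully home on the pin's collar, with the knob released and the vial and amber bottle left standing where they were; I handed it in at about 12 s.

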